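# Set the pill mill by its brass knob

## Task

Set the pill mill for the next batch: turn its brass knob clockwise until the pointer is clearly past the red top mark and let go of it there for a moment so that the gears settle, then take hold of it again and turn it back down until the pointer sits on the green tab. Leave the tab and everything else on the counter where they are.

Things in the scene. Friction and masses are not known exactly. Their poses are not given: they have to be found in the camera images.
- knob (a joint): angle of the round fluted brass knob on the iron pill mill, rad. 0 at its lower stop; grows as the knob turns CLOCKWISE seen from above; the red top mark is at 4.40, the upper stop at 5.10. The knob turns stiffly (0.08 N m of friction) and stays where it is left; the geared roller turns with it. It cannot be lifted.
- tab (a joint): angle at which the green setting tab stands on the dial's rim, rad, on the same scale as the knob: the pointer is exactly on the tab when the two values are equal. The tab is stiff and is to be left where it is.
- knob_grip (a point): centre of the brass knob, on its upright axis, 97 mm above the counter: the height to grip. The knob is 40 mm across and its grip spans 76 to 114 mm above the counter (top is 17 mm above this point); round, so it can be gripped at any yaw. Below it lies the white dial, 104 mm across, face 66 mm above the counter; pointer and tab stand up to 6 mm above that face.
- pointer_tip (a point): tip of the black pointer bar that turns with the knob just above the dial, 43.5 mm from the knob's axis
- tab_edge (a point): middle of the inner edge of the green tab (12 mm wide along the rim, 14 mm deep), 43.5 mm from the knob's axis, at the pointer's height: the pointer tip is here when exactly on the tab
- top_mark (a point): outer end of the red T-shaped top mark painted on the dial, 43.5 mm from the knob's axis, at the pointer's height. The short black strokes of the scale run from it anticlockwise seen from above, so the tab and the starting pointer lie below it; the arc just clockwise of it is bare.
- mill: the pill mill, screwed to the counter: iron base 150 (x) x 260 (y) x 18 mm, origin at the centre of its underside, x towards the side of the red top mark. The knob's axis is at x 0, y +60 mm; a brass roller between two iron cheeks, 70 mm tall, fills y -116 to -2 mm. It does not move.
- bowl: pale celadon bowl, 110 mm wide, 50 mm tall; loose bystander standing on the counter, origin at the centre of its underside; not to be disturbed
- canister: pewter lidded canister, 84 mm wide, 109 mm tall; loose bystander standing on the counter, origin at the centre of its underside; not to be disturbed
- tally_holder: bamboo tally holder with its tallies, 70 mm wide, 175 mm tall; loose bystander standing on the counter, origin at the centre of its underside; not to be disturbed
- spatula: flat bone spatula, 180 mm long (85 mm to the handle end, 95 mm to the blade end along its x), 5 mm thick; loose bystander lying on the counter, not to be disturbed
- mortar: marble mortar with its pestle, 96 mm wide, about 125 mm tall; loose bystander standing on the counter, origin at the centre of its underside; not to be disturbed
- weight: brass weight, 36 mm wide, 48 mm tall; loose bystander standing on the counter, origin at the centre of its underside; not to be disturbed
- pill_tray: dark wooden pill tray, 90 x 140 x 22 mm; loose bystander standing on the counter, origin at the centre of its underside; not to be disturbed

How it is judged:
On the way:
1. the pointer is past the red top mark (knob above 4.45) and the knob is let go there (value of joint knob above 4.45 rad and contact force between the fingers and knob below 0.2 N), for 0.2 s.
At the end, for the whole second after the job is handed in: after having been let go past the top mark, the knob is let go and at rest with its pointer tip within 6 mm of the middle of the green tab's inner edge (within about 0.138 rad, the tab's own width) (distance between pointer_tip and tab_edge below 0.006 m and velocity of joint knob between -0.05 and 0.05 rad/s and contact force between the fingers and knob below 0.2 N); the robot touches nothing.
It fails at once if the green tab is shifted by more than 4 mm (distance of tab_edge from where it was at the start of the episode above 0.004 m).
It fails at once if a bystander is shifted by more than 25 mm or tipped over (distance of any of bowl, canister, tally_holder, spatula, mortar, weight, pill_tray from where it was at the start of the episode above 0.025 m or angle between any of bowl, canister, tally_holder, spatula, mortar, weight, pill_tray's own z axis and vertical above 0.5 rad).
It also fails if it takes over 54 s, if anything falls off the work surface, if the arm or the gripper's body presses on something with over 40 N, if the wrist force passes 120 N, or if a joint passes its speed limit or range.

## Robot

A 7-joint arm with a two-finger parallel gripper is mounted at the origin on the work surface. World frame = base frame: x ahead of the robot, y to its left, z up, the work surface at z = 0. Lengths are in m, angles in rad, forces in N, time in s.
With the tool pointing down it reaches from about 0.4 to 0.875 m from the base axis. Payload 19.3 kg.
Tool frame: the origin (TCP) lies at the very end of the fingers, on their centre line; the grasp point (between the pads) lies 19 mm behind it; z points along the fingers, y is the line along which they close (so a half turn about z gives the same grasp; the last joint's range is limited). The gripper opens to 85 mm and grips with 20 to 120 N. Pads are 22 mm wide; open, the fingers measure 114 mm over their backs; the gripper's body (76 mm by 85 mm) begins 54 mm behind the grasp point. The pads swing forward as they close: fully open they stand 13 mm farther back than shut.
Start: joints at [1.177, 0.521, -0.036, 1.599, 0.021, 1.021, -0.113], TCP at [0.199, -0.593, 0.231] pointing down, gripper open.
Joint ranges: [-2.91, 2.91], [-0.3, 2.13], [-1.5, 1.42], [0.17, 2.43], [-1.26, 4.41], [0.16, 1.93], [-2.52, 2.52]. Speed limits (rad/s): [1.89, 1.89, 2.39, 2.39, 3.01, 3.01, 3.01].

## Interface

Orientations are given as [roll, pitch, yaw] about the fixed x, y, z axes, in that order (R = Rz(yaw) Ry(pitch) Rx(roll)).
In Python, from workcell import bot gives the robot as it stands.
- The arm moves only by the tool jog_arm, never from a script. Its argument "motion" is a list of rows, each a list of 5 numbers: the shift along the tool's x, y, z scaled (see below), then the turn about the tool's z scaled (see below), then the opening, from 0 (shut) to 1 (fully open). A call has 1 to 12 rows; each row shifts and turns the commanded pose from where the row before left it, along the tool's axes as they then stand; what a row does not reach is not made up. The controller multiplies each number of a shift by 30 mm and each number of a turn by 0.08 rad. A row lasts 1/10 s, in which the tool goes at most 50 mm and 8.59 degrees, less where a joint would pass 70% of its speed; a pose out of reach is approached as far as the arm can. A call with a number of a shift or a turn outside -1 to 1 is refused whole. A call with a gripper value outside its range is refused whole. The fingers move at their own pace and stop on an object; "newtons" is the grip in N (left out, the last holds). Time passes only in rows, so rows that do not move let the fingers close. It gives the time, the measured TCP pose, the force, the opening and the grip force at its end, in the units of the state.
- bot.observe(): the state, without advancing time (a new reading comes with each control period).
- bot.grab_frame(name): name is "scene" or "top" or "wrist"; returns a dict with "pixels" (384x512x3 uint8, red, green, blue), "fovy" (degrees; the focal length in pixels is half the picture's height over the tangent of half this angle, whatever the lens; pixels are square), "cx", "cy" (the principal point, pixels), "k1" (the pictures are not rectified: a ray, as slopes to the right and down, at radius r is drawn at 1 + k1 r^2 times it, then the intrinsics apply), "rvec" (rotation vector, rad) and "tvec" (3), from world to camera coordinates, as OpenCV has them; the wrist camera has in their place "mount" (4x4, takes a point from camera to tool coordinates, whose origin is the TCP and whose axes are the flange's). Camera axes: x right, y down, z forward; pixel columns grow to the right and rows downward; lengths in m; the calibration is good to about 2 mm. A picture is of the moment at which its call begins: read the wrist's pose just before it. There is no depth.
- bot.job_done(): hands the job in; it is judged then, once.
The state is a dict: "clock": time; "qpos": joint angles; "qd": joint speeds; "joint_efforts": joint torques, N m; "position": TCP position; "tool_rot": TCP orientation; "force": force on the tool from outside, world axes, zero at the start; "moment": the same for the moment, N m; "grip_width": finger opening in m; "finger_force": force on a finger pad.
Only numpy, scipy, OpenCV 4.12 (cv2) and the standard library are available. Lean on these libraries where they do the work, as an engineer would, in place of code of your own. Each camera call takes 0.05 s, during which the arm holds its last target. There are 200 camera calls.

## Working session

There is one attempt and no reset: what is moved stays moved. The work goes in short steps, Python scripts to look and compute and a tool call to move; the robot and the scene stay as the last step left them, time stands still between calls to the robot, and variables do not carry over. Pictures are saved under pics/ and viewed, at most 10 in all, crops included, and the job is handed in when it is done.

Besides the shell and the picture viewer there is one more tool, called after "Request:" as name(argument=value, ...), one argument or row to a line, values as JSON. jog_arm: Moves the arm, as the interface text tells. Shifts and turns lie within -1 to 1; 1 stands for 30 mm of shift or 0.08 rad of turn. Its arguments: {"type":"object","properties":{"motion":{"type":"array","items":{"type":"array","items":{"type":"number"}}},"newtons":{"type":"number"}},"required":["motion"]}

```bash
mkdir -p pics
cat > h.py <<'E'
from workcell import bot
import numpy as np, cv2
from scipy.spatial.transform import Rotation as R
def grab(n):
    s=bot.observe(); f=bot.grab_frame(n)
    h,w=f["pixels"].shape[:2]; fl=h/2/np.tan(np.radians(f["fovy"])/2)
    f["f"]=fl
    if n=="wrist":
        T=np.eye(4); T[:3,:3]=R.from_euler("xyz",s["tool_rot"]).as_matrix(); T[:3,3]=s["position"]
        T=T@np.array(f["mount"])
    else:
        T=np.eye(4); Rm=R.from_rotvec(f["rvec"]).as_matrix(); T[:3,:3]=Rm.T; T[:3,3]=-Rm.T@np.array(f["tvec"])
    f["T"]=T; return s,f
def ray(f,uv,z):
    d=(np.array(uv,float)-[f["cx"],f["cy"]])/f["f"]; p=d.copy()
    for _ in range(20): p=d/(1+f["k1"]*(p@p))
    v=f["T"][:3,:3]@[p[0],p[1],1]; o=f["T"][:3,3]
    return o+v*(z-o[2])/v[2]
def proj(f,P):
    c=f["T"][:3,:3].T@(np.array(P)-f["T"][:3,3]); p=c[:2]/c[2]
    return p*(1+f["k1"]*(p@p))*f["f"]+[f["cx"],f["cy"]]
def save(f,name,box=None,k=1):
    im=f["pixels"]
    if box: im=im[box[1]:box[3],box[0]:box[2]]
    cv2.imwrite(f"pics/{name}.png",cv2.resize(im,None,fx=k,fy=k,interpolation=cv2.INTER_CUBIC)[:,:,::-1])
E
python3 - <<'E'
from h import *
s,a=grab("top"); _,b=grab("scene")
print({k:np.round(v,3) for k,v in s.items()})
for f in(a,b): print(f["fovy"],np.round(f["T"],3).tolist())
save(a,"top"); save(b,"scene")
E
```

```text
{'clock': np.float64(0.0), 'qpos': array([ 1.177,  0.522, -0.036,  1.6  ,  0.021,  1.021, -0.113]), 'qd': array([-0.001,  0.   , -0.002, -0.002, -0.001,  0.001, -0.001]), 'joint_efforts': array([-0.0000e+00, -9.2713e+01,  1.9790e+00, -3.6995e+01,  1.8000e-02,
        8.0000e-03, -0.0000e+00]), 'position': array([ 0.199, -0.592,  0.231]), 'tool_rot': array([-3.14 ,  0.   ,  0.324]), 'force': array([0.218, 0.498, 0.054]), 'moment': array([-0.079,  0.014,  0.059]), 'finger_force': np.float64(0.0), 'grip_width': np.float64(0.085)}
45.37275657303437 [[0.009, -0.998, 0.069, 0.468], [-1.0, -0.009, -0.001, 0.056], [0.002, -0.069, -0.998, 1.342], [0.0, 0.0, 0.0, 1.0]]
48.07506032202316 [[-0.531, 0.645, -0.55, 1.171], [0.847, 0.397, -0.353, 0.467], [-0.009, -0.653, -0.757, 0.919], [0.0, 0.0, 0.0, 1.0]]
```

View pics/top.png

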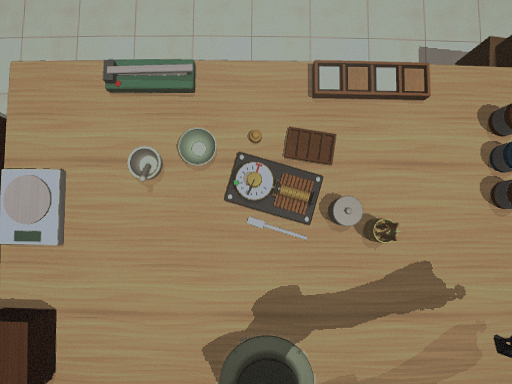

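View pics/scene.png

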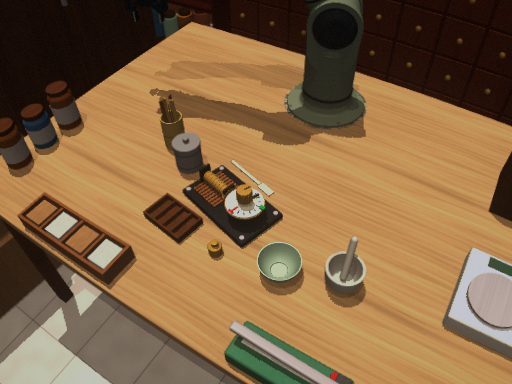

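The top view shows the mill, with the knob at about (254,179), the red mark at (259,167) and the green tab at (237,183). The tally holder at (383,231) and the canister at (347,211) lie near the path. The scene view agrees with this.

Run:
```python
from h import *
s,f=grab("top")
save(f,"dial",(220,145,330,230),7)
hsv=cv2.cvtColor(f["pixels"],cv2.COLOR_RGB2HSV); m=np.zeros(hsv.shape[:2],bool); m[155:205,225:280]=1
def c(mask,z):
    v,u=np.nonzero(mask&m); p=[u.mean(),v.mean()]; print(len(u),np.round(p,1),np.round(ray(f,p,z),4))
H,S,V=hsv[...,0].astype(int),hsv[...,1],hsv[...,2]
c((S<60)&(V>150),.066); c((H>45)&(H<85)&(S>120),.07); c(((H<6)|(H>174))&(S>140),.067); c((H>15)&(H<30)&(S>110)&(V>120),.114)
```

```text
695 [254.8 180.8] [0.5789 0.04   0.066 ]
12 [235.5 182. ] [0.5747 0.0935 0.07  ]
14 [258.1 166.5] [0.619  0.0308 0.067 ]
143 [254.4 178.5] [0.581  0.0416 0.114 ]
```

View pics/dial.png

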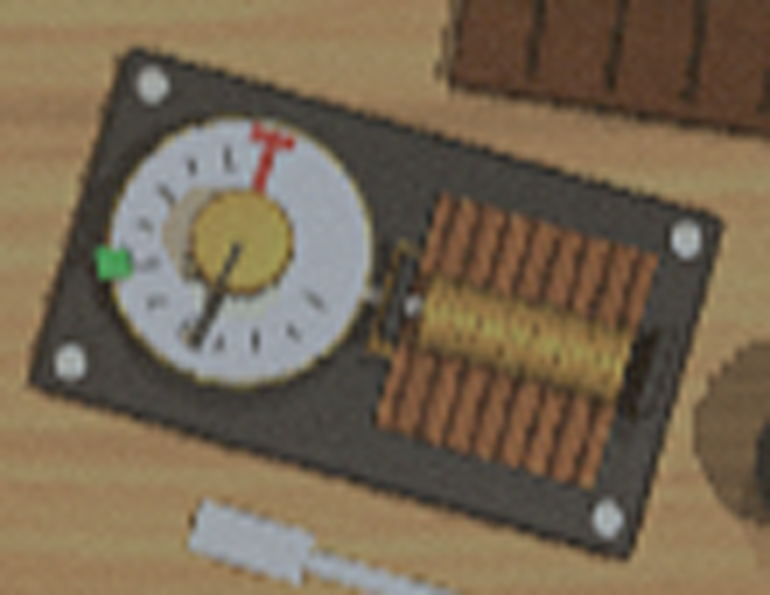

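The crop shows the dial centre at about (254.3,180.7), the pointer pointing down-left (about 1.43 rad) and the tab at left (about 2.46 rad). The knob is at roughly (0.580, 0.041).

Request:
jog_arm(
  motion=[
    [0.94,-0.8,0,0,1],
    [0.94,-0.8,0,0,1],
    [0.94,-0.8,0,0,1],
    [0.94,-0.8,0,0,1],
    [0.94,-0.8,0,0,1],
    [0.94,-0.8,0,0,1],
    [0.94,-0.8,0,0,1],
    [0.94,-0.8,0,0,1],
    [0.94,-0.8,0,0,1],
    [0.94,-0.8,0,0,1],
  ],
)

```text
clock: 1.15
position: [0.3903, -0.2739, 0.2313]
tool_rot: [3.142, 0.0, 0.324]
force: [-0.3, 0.2, -1.0]
grip_width: 0.0855
finger_force: 0.0
```

Request:
jog_arm(
  motion=[
    [0.94,-0.8,0,0,1],
    [0.94,-0.8,0,0,1],
    [0.94,-0.8,0,0,1],
    [0.94,-0.8,0,0,1],
    [0.94,-0.8,0,0,1],
    [0.94,-0.8,0,0,1],
    [0.94,-0.8,0,0,1],
    [0.94,-0.8,0,0,1],
    [0,0,0,0,1],
    [0,0,0,0,1],
  ],
)

```text
clock: 2.15
position: [0.5425, -0.021, 0.2309]
tool_rot: [-3.141, 0.001, 0.325]
force: [-0.5, -0.8, -0.3]
grip_width: 0.0854
finger_force: 0.0
```

Run:
```python
from h import *
s,f=grab("wrist"); print(s["clock"],s["position"],s["tool_rot"],s["qpos"]); save(f,"w1")
print(proj(f,[.58,.041,.114]),np.round(np.array(f["mount"]),3).tolist())
```

```text
2.15 [ 0.54252582 -0.02097322  0.23089888] [-3.14134222e+00  7.52181077e-04  3.25215515e-01] [ 0.13082539  0.4019372  -0.26679831  1.80764096  0.12707987  0.94945014
 -1.43549877]
[205.69173787 129.38261214] [[0.001, -0.944, -0.329, 0.084], [1.0, 0.001, -0.001, 0.002], [0.001, -0.329, 0.944, -0.143], [0.0, 0.0, 0.0, 1.0]]
```

View pics/w1.png

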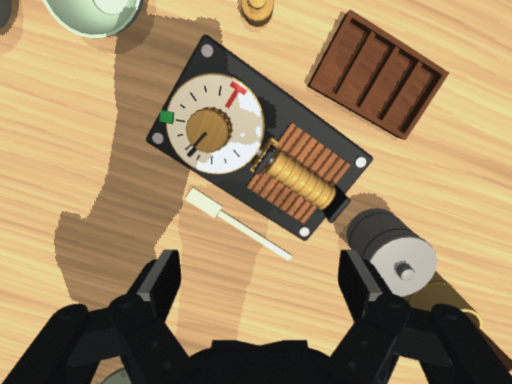

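The wrist view shows the knob at about (208,129), the tab at (166,118), the red T at (236,94) and the pointer tip near (192,151).

```bash
cat >> h.py <<'E'
def dial(f,c0=(.58,.041)):
    hsv=cv2.cvtColor(f["pixels"],cv2.COLOR_RGB2HSV); H,S,V=hsv[...,0].astype(int),hsv[...,1],hsv[...,2]
    vv,uu=np.mgrid[:384,:512]; 
    X=np.array([ray(f,(u,v),.067)[:2] for u,v in zip(uu.ravel(),vv.ravel())]).reshape(384,512,2)
    X7=c0+(X-c0); r=np.hypot(*(X-c0).transpose(2,0,1)); near=r<.066
    w=((S<70)&(V>130)&near&(r<.058)).astype(np.uint8)
    n,l,st,_=cv2.connectedComponentsWithStats(w); w=l==1+np.argmax(st[1:,4])
    c,rad=cv2.minEnclosingCircle(X[w].astype(np.float32).reshape(-1,1,2)); c=np.array(c)
    d=X-c; r=np.hypot(d[...,0],d[...,1]); A=-np.arctan2(d[...,1],d[...,0])  # cw angle
    def ang(m): 
        a=A[m&near]; return np.angle(np.exp(1j*a).mean()),r[m&near].mean(),(m&near).sum()
    red=ang(((H<6)|(H>174))&(S>140)&(V>100)&(r<.05)); tab=ang((H>45)&(H<85)&(S>120)&(r<.062))
    blk=ang((V<70)&(r>.024)&(r<.041)&(S<120))
    k=lambda a:round(float((a-red[0]+4.4)%(2*np.pi)),3)
    print("c",c,"rad",rad,"red",red,"tab",tab,k(tab[0]),"ptr",blk,k(blk[0]))
    return c
E
python3 - <<'E'
from h import *
s,f=grab("wrist"); dial(f)
s,f=grab("top"); dial(f)
E
```

```text
c [0.5781014 0.0375708] rad 0.054131533950567245 red (np.float64(0.20795631106525317), np.float64(0.04084773699983348), np.int64(146)) tab (np.float64(-1.6847166459386762), np.float64(0.054974340953020936), np.int64(148)) 2.507 ptr (np.float64(-2.5799067115073586), np.float64(0.03322722836995571), np.int64(41)) 1.612
c [0.57969117 0.04901535] rad 0.05002663657069206 red (np.float64(0.2565416540934985), np.float64(0.04782782054594371), np.int64(1)) tab (np.float64(-1.6614620751168114), np.float64(0.04344611562204093), np.int64(3)) 2.482 ptr (np.float64(1.7127480515280666), np.float64(0.03354683004391994), np.int64(185)) 5.856
```

Request:
jog_arm(
  motion=[
    [0,0,0,-1,1],
    [0,0,0,-1,1],
  ],
)

```text
clock: 2.5
position: [0.5423, -0.0225, 0.2314]
tool_rot: [3.141, 0.0, 0.485]
force: [-0.5, -0.4, 0.1]
grip_width: 0.0854
finger_force: 0.0
```

```bash
python3 -c "
from h import *
s=bot.observe();print(s['tool_rot'],s['qpos'])"
```

```text
[3.14121005e+00 1.47645145e-04 4.85360880e-01] [ 0.16025124  0.40356048 -0.30244349  1.8067523   0.14451696  0.9527441
 -1.28875593]
```

Request:
jog_arm(
  motion=[
    [0,0,0,-1,1],
    [0,0,0,-1,1],
    [0,0,0,-1,1],
    [0,0,0,-1,1],
    [0,0,0,-1,1],
    [0,0,0,-1,1],
    [0,0,0,-1,1],
    [0,0,0,-1,1],
    [0,0,0,-1,1],
    [0,0,0,-1,1],
    [0,0,0,-1,1],
    [0,0,0,-1,1],
  ],
)

```text
clock: 3.7
position: [0.5423, -0.0227, 0.2314]
tool_rot: [3.141, 0.001, 1.445]
force: [-0.5, -0.0, -0.3]
grip_width: 0.0856
finger_force: 0.0
```

Request:
jog_arm(
  motion=[
    [0,0,0,-1,1],
    [0,0,0,-1,1],
    [0,0,0,-1,1],
    [0,0,0,-1,1],
    [0,0,0,-1,1],
    [0,0,0,-1,1],
    [0,0,0,-1,1],
    [0,0,0,-1,1],
    [0,0,0,-1,1],
    [0,0,0,-1,1],
    [0,0,0,-1,1],
    [0,0,0,-1,1],
  ],
)

```text
clock: 4.9
position: [0.5423, -0.0227, 0.2314]
tool_rot: [-3.141, 0.0, 2.405]
force: [-0.9, -0.7, -0.6]
grip_width: 0.0853
finger_force: 0.0
```

Request:
jog_arm(
  motion=[
    [0,0,0,-1,1],
    [0,0,0,-1,1],
    [0,0,0,-1,1],
    [0,0,0,-1,1],
    [0,0,0,-1,1],
    [0,0,0,-1,1],
    [0,0,0,-1,1],
    [0,0,0,-1,1],
    [0,0,0,-1,1],
    [0,0,0,-1,1],
    [0,0,0,-1,1],
    [0,0,0,-1,1],
  ],
)

```text
clock: 6.1
position: [0.5423, -0.0227, 0.2313]
tool_rot: [-3.141, -0.0, -2.918]
force: [-0.6, 0.1, -0.7]
grip_width: 0.0852
finger_force: 0.0
```

Request:
jog_arm(
  motion=[
    [0,0,0,-1,1],
    [0,0,0,-1,1],
    [0,0,0,-1,1],
    [0,0,0,-1,1],
    [0,0,0,-1,1],
    [0,0,0,-1,1],
    [0,0,0,0,1],
  ],
)

```text
clock: 6.8
position: [0.5423, -0.0226, 0.2312]
tool_rot: [-3.142, -0.001, -2.439]
force: [-0.3, 0.4, 0.2]
grip_width: 0.0855
finger_force: 0.0
```

Run:
```python
from h import *
s,f=grab("wrist"); print(s["clock"],s["position"],s["tool_rot"],s["qpos"])
c=dial(f,(.579,.039))
print(proj(f,[.579,.039,.114])); save(f,"w2")
```

```text
6.8 [ 0.54233613 -0.02260295  0.23115681] [-3.14153405e+00 -5.13089698e-04 -2.43942523e+00] [ 0.68178424  0.595937   -1.08275907  1.78149011  0.58158729  1.12630865
  1.67851898]
c [0.57872027 0.03931805] rad 0.05239662528038025 red (np.float64(0.2540385292105755), np.float64(0.040114890295405964), np.int64(85)) tab (np.float64(-1.6731328712039337), np.float64(0.053391683540392386), np.int64(80)) 2.473 ptr (np.float64(-2.2198890691468938), np.float64(0.03164731234882013), np.int64(76)) 1.926
[282.28481146 251.03544693]
```

View pics/w2.png

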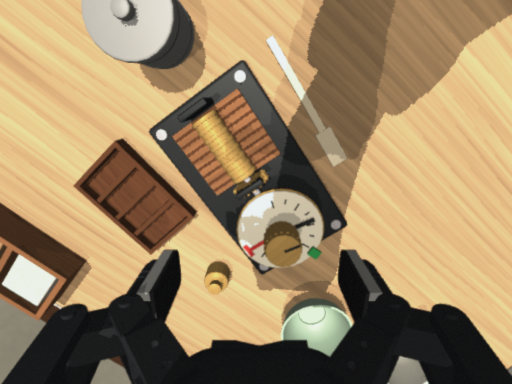

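Dial centre is (0.579, 0.039), with radius 52.4 mm against the 52 mm given. The picture shows the knob at (283,245), the tab at (314,253) and the red T at (254,245).

Request:
jog_arm(
  motion=[
    [-0.75,0.26,0,0,1],
    [-0.75,0.26,0,0,1],
    [-0.76,0.26,0,0,1],
    [0,0,1,0,1],
    [0,0,1,0,1],
    [0,0,0,0,1],
    [0,0,0,0,1],
  ],
)

```text
clock: 7.55
position: [0.5793, 0.04, 0.172]
tool_rot: [3.141, -0.0, -2.441]
force: [0.8, -0.4, 1.5]
grip_width: 0.0852
finger_force: 0.0
```

Run:
```python
from h import *
s,f=grab("wrist"); print(s["clock"],s["position"],s["tool_rot"],s["qpos"])
save(f,"w3")
```

```text
7.55 [0.57931551 0.04003913 0.17200593] [ 3.14138867e+00 -1.45096049e-04 -2.44100059e+00] [ 0.48882235  0.71263758 -1.00110274  1.74254083  0.67661513  1.07394148
  1.52618158]
```

View pics/w3.png

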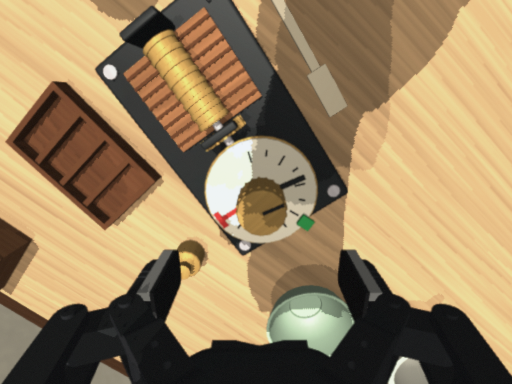

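The wrist view shows the knob at x≈262, centred between the fingers (midpoint about 259), so I go down and grip.

Request:
jog_arm(
  motion=[
    [0,0,1,0,1],
    [0,0,1,0,1],
    [0,0,0.7,0,1],
    [0,0,0.37,0,1],
    [0,0,0,0,1],
    [0,0,0,0,0],
    [0,0,0,0,0],
    [0,0,0,0,0],
    [0,0,0,0,0],
    [0,0,0,0,0],
    [0,0,0,0,0],
  ],
  newtons=60,
)

```text
clock: 8.7
position: [0.5789, 0.0416, 0.0804]
tool_rot: [3.141, 0.001, -2.438]
force: [-10.8, 5.3, 14.1]
grip_width: 0.0387
finger_force: 59.8
```

Request:
jog_arm(
  motion=[
    [0,0.05,0,0.5,0],
    [0,0,0,1,0],
    [0,0,0,1,0],
    [0,0,0,1,0],
    [0,0,0,1,0],
    [0,0,0,1,0],
    [0,0,0,1,0],
    [0,0,0,1,0],
    [0,0,0,1,0],
    [0,0,0,1,0],
    [0,0,0,1,0],
    [0,0,0,0.5,0],
  ],
)

```text
clock: 9.9
position: [0.5786, 0.0423, 0.0804]
tool_rot: [3.141, 0.001, 2.962]
force: [-4.1, 3.6, 10.5]
grip_width: 0.0387
finger_force: 59.8
```

Run:
```python
from h import *
s,f=grab("wrist"); print(s["clock"],s["position"],s["tool_rot"],s["qpos"],s["moment"])
dial(f,(.579,.039)); save(f,"w4")
```

```text
9.9 [0.57856562 0.04228918 0.08038504] [3.14087473e+00 1.11165655e-03 2.96158820e+00] [ 0.31463906  0.74985407 -0.71746252  1.81021325  0.65082412  0.8320933
  0.66401315] [-0.07334283  0.82843848  0.12867787]
c [0.5755409  0.03897931] rad 0.0516393668949604 red (np.float64(nan), np.float64(nan), np.int64(0)) tab (np.float64(-1.6012652212530605), np.float64(0.05248902060282504), np.int64(415)) nan ptr (np.float64(-0.5244995290847945), np.float64(0.034776050321075384), np.int64(1015)) nanh.py:36: RuntimeWarning: Mean of empty slice.
  a=A[m&near]; return np.angle(np.exp(1j*a).mean()),r[m&near].mean(),(m&near).sum()
  ret = ret.dtype.type(ret / rcount)
```

View pics/w4.png

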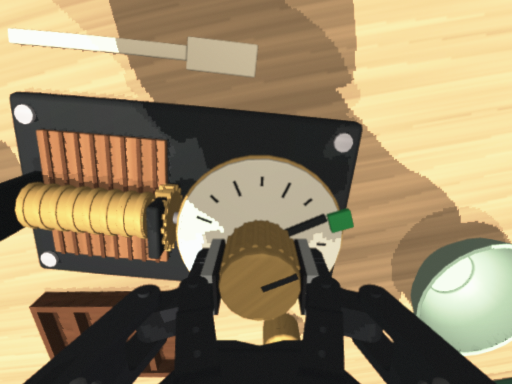

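The picture shows the pointer tip at (327,216), just short of the tab at (341,220), so the knob is at about 2.4 and isn't slipping. It needs about 2.32 rad more.

Request:
jog_arm(
  motion=[
    [0,0,0,0.5,0],
    [0,0,0,1,0],
    [0,0,0,1,0],
    [0,0,0,1,0],
    [0,0,0,1,0],
    [0,0,0,1,0],
    [0,0,0,1,0],
    [0,0,0,1,0],
    [0,0,0,1,0],
    [0,0,0,1,0],
    [0,0,0,1,0],
    [0,0,0,1,0],
  ],
)

```text
clock: 11.15
position: [0.5789, 0.0429, 0.0804]
tool_rot: [3.139, -0.001, 2.042]
force: [-0.5, 6.5, 7.7]
grip_width: 0.0384
finger_force: 59.7
```

Request:
jog_arm(
  motion=[
    [0,0,0,1,0],
    [0,0,0,1,0],
    [0,0,0,1,0],
    [0,0,0,1,0],
    [0,0,0,1,0],
    [0,0,0,1,0],
    [0,0,0,1,0],
    [0,0,0,1,0],
    [0,0,0,1,0],
    [0,0,0,1,0],
    [0,0,0,1,0],
    [0,0,0,1,0],
  ],
)

```text
clock: 12.35
position: [0.5797, 0.0431, 0.0804]
tool_rot: [3.14, -0.004, 1.082]
force: [5.6, 5.8, 4.3]
grip_width: 0.0389
finger_force: 59.5
```

Request:
jog_arm(
  motion=[
    [0,0,0,1,0],
    [0,0,0,1,0],
    [0,0,0,1,0],
    [0,0,0,1,0],
    [0,0,0,1,0],
    [0,0,0,0.5,0],
    [0,0,0,0,0],
    [0,0,0,0,0],
  ],
)

```text
clock: 13.15
position: [0.58, 0.0429, 0.0804]
tool_rot: [3.141, -0.004, 0.644]
force: [7.5, 4.9, 3.7]
grip_width: 0.0385
finger_force: 59.9
```

Run:
```python
from h import *
s,f=grab("wrist"); print(s["clock"],s["position"],s["tool_rot"],s["qpos"],s["moment"])
save(f,"w5")
```

```text
13.15 [0.58004883 0.04285887 0.08043444] [ 3.14096573 -0.00443846  0.64434145] [-0.0813948   0.65144981 -0.13261682  1.83029811  0.12821766  0.66381565
 -1.21439695] [ 1.58533449 -0.85954895 -0.07257245]
```

View pics/w5.png

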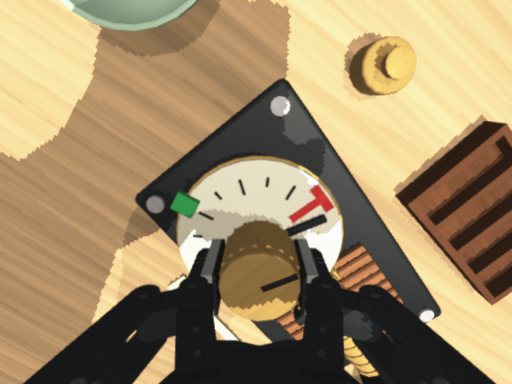

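The pointer tip is at (326,218), just clockwise of the red T end at (322,199). I'll put a number on it before letting go.

Run:
```python
from h import *
s,f=grab("wrist")
hsv=cv2.cvtColor(f["pixels"],cv2.COLOR_RGB2HSV); H,S,V=[hsv[...,i].astype(int) for i in range(3)]
vv,uu=np.mgrid[:384,:512]; box=(uu>160)&(uu<350)&(vv>150)&(vv<240)
rim=[(177,228),(186,192),(215,167),(260,157),(300,166),(330,190),(343,225)]
P=np.array([ray(f,p,.066)[:2] for p in rim]); A=np.c_[2*P,np.ones(7)]; q=np.linalg.lstsq(A,(P**2).sum(1),rcond=None)[0]
print("fit c",q[:2],np.sqrt(q[2]+q[:2]@q[:2]))
for c in (q[:2],np.array([.579,.039])):
  o={}
  for n,m,z in (("tab",(H>45)&(H<85)&(S>120),.070),("red",((H<6)|(H>174))&(S>140),.066),("ptr",(V<70)&(uu>292)&(uu<328)&(vv>213)&(vv<238),.071)):
    v,u=np.nonzero(m&box); X=np.array([ray(f,p,z)[:2] for p in zip(u,v)]).mean(0)-c; o[n]=-np.arctan2(X[1],X[0]); print(n,len(u),np.hypot(*X),o[n])
  print({n:(o[n]-o["red"]+4.4)%(2*np.pi) for n in o})
```

```text
fit c [0.57978184 0.040311  ] 0.052762077742343746
tab 469 0.05129744401700965 -1.7075183029268293
red 480 0.04021880174521211 0.2999291067695109
ptr 264 0.03211232908542265 0.5255282199993184
{'tab': np.float64(2.3925525903036604), 'red': np.float64(4.4), 'ptr': np.float64(4.625599113229808)}
tab 469 0.05249829833703498 -1.6893600480141735
red 480 0.04060550606885227 0.2633873865398361
ptr 264 0.032167209035271 0.4780610630922485
{'tab': np.float64(2.4472525654459907), 'red': np.float64(4.4), 'ptr': np.float64(4.614673676552413)}
```

The knob is at about 4.62. I'll turn a little further for margin, then release and check.

Request:
jog_arm(
  motion=[
    [0,0,0,1,0],
    [0,0,0,0.75,0],
    [0,0,0,0,0],
    [0,0,0,0,0.9],
    [0,0,0,0,0.9],
    [0,0,0,0,0.9],
    [0,0,0,0,0.9],
    [0,0,0,0,0.9],
    [0,0,0,0,0.9],
    [0,0,0,0,0.9],
    [0,0,0,0,0.9],
  ],
)

```text
clock: 14.35
position: [0.5783, 0.0413, 0.0792]
tool_rot: [-3.142, 0.0, 0.504]
force: [-0.5, 0.6, 0.6]
grip_width: 0.0768
finger_force: 0.0
```

Run:
```python
from h import *
s,f=grab("wrist"); print(s["clock"],s["position"],s["tool_rot"]); save(f,"w6")
```

```text
14.35 [0.57828302 0.0413053  0.07917663] [-3.14157429e+00  6.07926665e-05  5.03784679e-01]
```

View pics/w6.png

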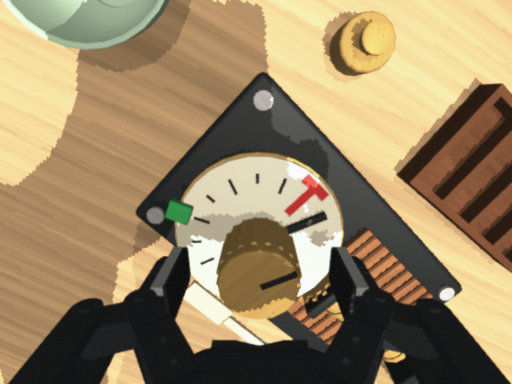

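Released with the pointer at (306,222), well past the T. Now I grip again and turn back.

Request:
jog_arm(
  motion=[
    [0.06,0,0,0,0],
    [0,0,0,0,0],
    [0,0,0,0,0],
    [0,0,0,0,0],
    [0,0,0,0,0],
    [0,0,0,0,0],
    [0,0,0,-0.5,0],
    [0,0,0,-1,0],
    [0,0,0,-1,0],
    [0,0,0,-1,0],
    [0,0,0,-1,0],
    [0,0,0,-1,0],
  ],
)

```text
clock: 15.6
position: [0.5797, 0.0426, 0.0795]
tool_rot: [-3.141, -0.0, 0.947]
force: [-2.8, 1.8, 5.6]
grip_width: 0.0388
finger_force: 59.7
```

Request:
jog_arm(
  motion=[
    [0,0,0,-1,0],
    [0,0,0,-1,0],
    [0,0,0,-1,0],
    [0,0,0,-1,0],
    [0,0,0,-1,0],
    [0,0,0,-1,0],
    [0,0,0,-1,0],
    [0,0,0,-1,0],
    [0,0,0,-1,0],
    [0,0,0,-1,0],
    [0,0,0,-1,0],
    [0,0,0,-1,0],
  ],
)

```text
clock: 16.8
position: [0.5793, 0.0427, 0.0795]
tool_rot: [-3.141, -0.001, 1.907]
force: [-7.4, 2.1, 8.6]
grip_width: 0.039
finger_force: 59.9
```

Request:
jog_arm(
  motion=[
    [0,0,0,-1,0],
    [0,0,0,-1,0],
    [0,0,0,-1,0],
    [0,0,0,-1,0],
    [0,0,0,-1,0],
    [0,0,0,-1,0],
    [0,0,0,-1,0],
    [0,0,0,-1,0],
    [0,0,0,-1,0],
    [0,0,0,-0.5,0],
    [0,0,0,0,0],
    [0,0,0,0,0],
  ],
)

```text
clock: 18.0
position: [0.579, 0.0425, 0.0795]
tool_rot: [-3.141, -0.001, 2.664]
force: [-8.7, 2.0, 10.8]
grip_width: 0.0391
finger_force: 60.4
```

Run:
```python
from h import *
s,f=grab("wrist"); print(s["clock"],s["position"],s["tool_rot"],s["finger_force"]); save(f,"w7",(160,130,380,295),3.6)
```

```text
18.0 [0.57902364 0.0424832  0.07945478] [-3.14078526e+00 -1.20947377e-03  2.66421365e+00] 60.36996066570282
```

View pics/w7.png

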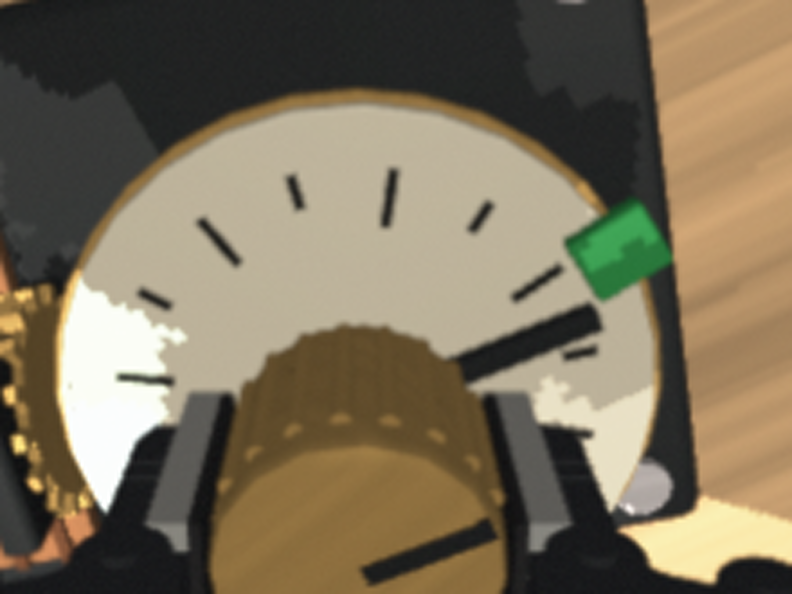

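Run:
```python
from h import *
s,f=grab("wrist")
g=lambda x,y,z:ray(f,(160+x/3.6,130+y/3.6),z)[:2]
rim=[(60,340),(95,235),(180,150),(290,102),(440,102),(560,160),(655,320)]
P=np.array([g(*p,.066) for p in rim]); A=np.c_[2*P,np.ones(7)]; q=np.linalg.lstsq(A,(P**2).sum(1),rcond=None)[0]
print(q[:2],np.sqrt(q[2]+q[:2]@q[:2]))
for c in(q[:2],np.array([.579,.039])):
  t,e=g(598,315,.071)-c,g(585,272,.072)-c
  print(np.hypot(*t),np.hypot(*e),np.hypot(*(t-e)),"cw angle ptr-tab",np.arctan2(e[1],e[0])-np.arctan2(t[1],t[0]))
```

```text
[0.5781612  0.04101777] 0.052205739653858885
0.042455103883490775 0.04366258339804851 0.00850577946001545 cw angle ptr-tab 0.19587009393685206
0.04441258526051191 0.045768926997504886 0.00850577946001545 cw angle ptr-tab 0.18651441588667494
```

The crop shows the pointer tip at crop (598,318), about 0.19 rad past the tab's inner edge centre at (585,272).

Request:
jog_arm(
  motion=[
    [0,0,0,-0.8,0],
    [0,0,0,-0.8,0],
    [0,0,0,-0.8,0],
    [0,0,0,0,0],
    [0,0,0,0,0],
    [0,0,0,0,0.9],
    [0,0,0,0,0.9],
    [0,0,0,0,0.9],
    [0,0,0,0,0.9],
    [0,0,0,0,0.9],
    [0,0,0,0,0.9],
    [0,0,0,0,0.9],
  ],
)

```text
clock: 19.3
position: [0.5799, 0.0422, 0.0792]
tool_rot: [3.142, -0.0, 2.856]
force: [0.3, 0.4, 0.3]
grip_width: 0.0769
finger_force: 0.0
```

Run:
```python
from h import *
s,f=grab("wrist"); print(s["clock"],s["position"],s["tool_rot"],s["finger_force"],s["grip_width"]); save(f,"w8",(160,130,380,295),3.6)
```

```text
19.3 [0.5798922  0.04220197 0.07919395] [ 3.14156880e+00 -2.04407540e-05  2.85577992e+00] 0.0 0.07685477878426468
```

View pics/w8.png

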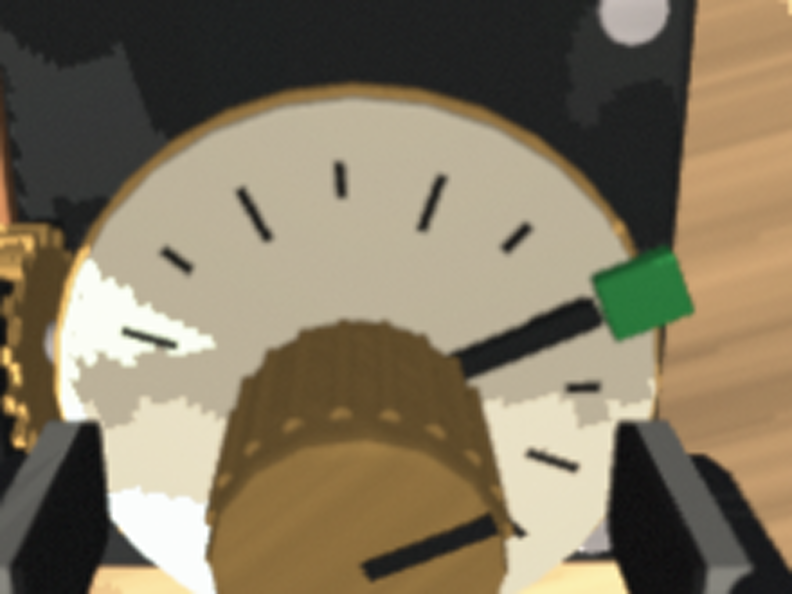

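The pointer tip meets the middle of the tab's inner edge at crop (600,312). Now I retreat straight up and hand in.

Request:
jog_arm(
  motion=[
    [0,0,-0.5,0,1],
    [0,0,-1,0,1],
    [0,0,-1,0,1],
    [0,0,-1,0,1],
    [0,0,-1,0,1],
    [0,0,0,0,1],
    [0,0,0,0,1],
  ],
)

```text
clock: 20.05
position: [0.58, 0.0421, 0.2153]
tool_rot: [3.141, 0.001, 2.856]
force: [-0.6, 0.1, -0.2]
grip_width: 0.0854
finger_force: 0.0
```

```bash
python3 -c "
from h import *
print(bot.job_done())"
```

```text
the job is handed in; nothing more can be done
None
```

The job is handed in, with no verdict returned: I turned the knob past the red mark to about 4.76 rad, let it go there, gripped it again and turned it back, and my last picture shows the pointer on the middle of the green tab; I viewed 11 pictures, one over the limit of 10.

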